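# Bundle the rack angles

## Robot

A 6-joint arm with a two-finger parallel gripper is mounted at the origin on the work surface. World frame = base frame: x ahead of the robot, y to its left, z up, the work surface at z = 0. Lengths are in m, angles in rad, forces in N, time in s.
With the tool pointing down it reaches from about 0.3 to 0.775 m from the base axis. Payload 14.6 kg.
Tool frame: the origin (TCP) lies at the very end of the fingers, on their centre line; the grasp point (between the pads) lies 19 mm behind it; z points along the fingers, y is the line along which they close (so a half turn about z gives the same grasp; the last joint's range is limited). The gripper opens to 85 mm and grips with 20 to 120 N. Pads are 22 mm wide; open, the fingers measure 114 mm over their backs; the gripper's body (76 mm by 85 mm) begins 54 mm behind the grasp point. The pads swing forward as they close: fully open they stand 13 mm farther back than shut.
Start: joints at [1.065, 0.3, 1.521, -0, 1.321, -0.067], TCP at [0.234, 0.498, 0.231] pointing down, gripper open.
Joint ranges: [-3.03, 3.03], [-0.79, 2.21], [0.23, 2.52], [-1.04, 4.18], [0, 3.07], [-2.55, 2.55]. Speed limits (rad/s): [2.22, 2.22, 2.57, 3.14, 3.14, 3.14].

## Interface

Orientations are given as a rotation vector (axis times angle).
In Python, from bench import manip gives the robot as it stands.
- The arm moves only by the shell command python3 -m pendant 'ROWS' [FORCE]. ROWS is a JSON object of lists of equal length, an entry for each row: "dp": the shift along the world's x, y, z in m, a list of three; "rotation": the turn, a rotation vector about the world's x, y, z in rad, a list of three; "jaw": the gripper command: -1 is fully open, 1 is shut, values between are in proportion. In form: {"dp": [[dx, dy, dz], ...], "rotation": [[wx, wy, wz], ...], "jaw": [jaw, ...]}. A call has exactly 10 rows; each row is the pose to reach, as a shift and turn from the pose commanded when the call began; what a row does not reach only later rows make up. A row lasts 1/12 s, in which the tool goes at most 41.7 mm and 7.16 degrees, less where a joint would pass 70% of its speed; a pose out of reach is approached as far as the arm can. A call with a gripper value outside its range is refused whole. The fingers move at their own pace and stop on an object; FORCE is the grip in N (left out, the last holds). Time passes only in rows, so rows that repeat a pose let the fingers close, or fill a call up. It gives the time, the measured TCP pose, the force, the opening and the grip force at its end, in the units of the state.
- manip.observe(): the state, without advancing time (a new reading comes with each control period).
- manip.get_image(name): name is "scene" or "side" or "wrist"; returns the picture (420x560x3 uint8, red, green, blue); there is no depth.
- manip.camera_info(name): a dict with "fov_y" (degrees; the focal length in pixels is half the picture's height over the tangent of half this angle, whatever the lens; pixels are square), "cx", "cy" (the principal point, pixels), "rvec" (rotation vector, rad) and "tvec" (3), from world to camera coordinates, as OpenCV has them; the wrist camera has in their place "T_tool_cam" (4x4, takes a point from camera to tool coordinates, whose origin is the TCP and whose axes are the flange's). Camera axes: x right, y down, z forward; pixel columns grow to the right and rows downward; lengths in m; the calibration is good to about 2 mm. A picture is of the moment at which its call begins: read the wrist's pose just before it. camera_info takes no time and is no camera call.
- manip.finish_job(): hands the job in; it is judged then, once.
Trained networks look in the newest picture that a camera, given by its name, has taken for a name from the list of things; names that differ only in an ending like _2 or _b are one class to them, and where a whole thing is asked for, a point or a joint stands for the part that bears it (a point fixed in the world has none). Each returns a list of dicts, best first, with "confidence" (0 to 1); they miss things now and then, are a little off and sometimes report something else, mostly with a low value. They report only what shows in the picture. A call takes as long as a camera call. They do not tell look-alikes from the thing itself.
- manip.spot_in(camera, thing): "at" ([column, row] in pixels, amid what is visible of it).
- manip.place_of(camera, thing): "at" ([column, row] in pixels: a listed point, or the origin of a listed thing).
The state is a dict: "t": time; "joint_pos": joint angles; "qd": joint speeds; "tau": joint torques, N m; "position": TCP position; "ee_rot": TCP orientation; "contact_force": force on the tool from outside, world axes, zero at the start; "ft_torque": the same for the moment, N m; "gripper_width": opening from 0.0 (shut) to 1.0 (fully open); "grasp_force": force on a finger pad.
Only numpy, scipy, OpenCV 4.12 (cv2) and the standard library are available. Lean on these libraries where they do the work, as an engineer would, in place of code of your own. Each camera call takes 0.05 s, during which the arm holds its last target. There are 200 camera calls.

## Task

Swing the jig's clamp arm fully open, lay every short ridge-up steel angle over a rib of the jig, on neighbouring ribs and centred on the beam, and nest the long ridge-down angles fully home in the valleys between them so that the legs interlock. Then swing the clamp fully closed over the bundle and work the label trigger: press it to its halfway stop, hold it there for about a second, press on until it is fully down, and let it come up. Leave the pink soap bar and the white bath bomb that stand beyond the jig where they are.

Things in the scene. Friction and masses are not known exactly. Their poses are not given: they have to be found in the camera images.
- A1_c (a point): Short steel angle (two equal legs at 90 degrees, 30 x 30 x 3 mm), 50 mm long, lying on the bench RIDGE UP like a little roof, 42 mm wide, 23.3 mm high, 70 g. Point: its centre, 11.7 mm over what it stands on; x axis along its length, z up. Pinch it over its two end faces (50 mm apart), near the ridge. May be absent.
- A2_c (a point): Another short angle like A1. May be absent.
- A3_c (a point): Another short angle like A1. May be absent.
- A4_c (a point): Another short angle like A1. May be absent.
- V1_c (a point): Long steel angle, same section, 64 mm long, held RIDGE DOWN (open like a V) in a groove of the stock block; 42 mm wide over its upper edges, 23.3 mm high, 90 g. Point: its centre, 11.7 mm above its ridge line; x axis along its length, z up. Pinch it over its two end faces (64 mm apart), low, within 10 mm of the ridge line. May be absent (two of three are there).
- V2_c (a point): Another long angle like V1. May be absent.
- V3_c (a point): Another long angle like V1. May be absent.
- block: Fixed wooden stock block, 190 x 36 mm, with three V-grooves side by side (56 mm apart) for the long angles. Groove floors 27 mm, crests 54 mm above the bench. It is only 36 mm wide along the angles, so both angle ends stick out about 14 mm and fingers can go down past them. Origin: centre of its underside; x along the row of grooves.
- jig: Fixed bundling jig: wooden beam 36 (x) x 190 (y) mm, top face 30 mm above the bench, with four plastic ribs (34 long, 16 wide, 10 mm high) 44.5 mm apart. A ridge-up angle straddles a rib with 1 mm side play, its slopes centring it. Angles lie across the beam and overhang both sides. Origin: centre of the beam's underside; y along the row towards the clamp hinge, z up.
- slot0 (a point): Where the centre of a short, ridge-up angle sits when it straddles rib 0 of the jig (the rib nearest the clamp hinge): 11.7 mm above the jig's top face. Axes as the jig's: x along the angles (an angle's x may point either way), y along the row towards the hinge, z up.
- slot1 (a point): The same for rib 1, 44.5 mm from slot0.
- slot2 (a point): The same for rib 2, 89.0 mm from slot0.
- slot3 (a point): The same for rib 3, 133.5 mm from slot0.
- gap0 (a point): Where the centre of a long, ridge-down angle sits when nested in the valley between the ridge-up angles on slot0 and slot1 (both must be there): 12.7 mm above the jig's top face. Axes as slot0.
- gap1 (a point): Where the centre of a long, ridge-down angle sits when nested in the valley between the ridge-up angles on slot1 and slot2 (both must be there): 12.7 mm above the jig's top face. Axes as slot0.
- gap2 (a point): Where the centre of a long, ridge-down angle sits when nested in the valley between the ridge-up angles on slot2 and slot3 (both must be there): 12.7 mm above the jig's top face. Axes as slot0.
- clamp (a joint): Quarter-turn clamp arm of the jig, turning level about an upright pin at the slot0 end. 0 = closed stop (arm above the row), 1.571 = open stop (arm points off the row to the jig's -x, towards the robot); grows clockwise from above. Stays where left; 1.5 N at the knob turns it. Arm 155 mm long, 22 wide, underside 65 mm above the bench, 10 mm over the nested angles: closed, it blocks loading.
- clamp_knob (a point): Centre, half-way up, of the upright black knob on the clamp arm: cylinder 18 mm across; it rises 40 mm above the arm (from 75 to 115 mm above the bench); point 98 mm above the bench, 90 mm from the hinge axis. It may be pinched from above while it goes round.
- clamp_hinge (a point): Point on the upright axis of the clamp hinge, 98 mm above the bench. Fixed.
- trigger_top (a point): Centre of the top face of the round black trigger (30 mm across, 90 mm above the bench when up) on the grey label dispenser (80 x 80 x 60 mm box, 0.9 kg, standing loose on the bench; a paper roll beside the trigger reaches 80 mm). Pressed straight down.
- stage1 (a joint): First stage of the trigger, m: 0 = up, 0.006 = at the halfway stop. Soft spring: 1.2 N to start, 2.4 N at the stop.
- stage2 (a joint): Second stage of the trigger, m: 0 = not moved, 0.006 = fully down. Moves only after the first stage: stiff spring, 9 N to start, 12.6 N fully down. Trigger travel altogether 12 mm; springs back up when released.
- soap1: Pink soap bar, 75 x 50 x 33 mm, beyond the jig; a bystander. Origin at the centre of its underside.
- bomb1: White bath bomb, 54 mm ball, beyond the jig; a bystander. Origin at the centre of its underside.
Things that resemble listed ones, but are neither listed nor needed, are in the scene too. What is shaped like the part that bears A4_c but purple or yellow is not meant.

How it is judged:
On the way, in this order (a step that is already met when the one before it is completed fails the run):
1. the clamp arm is swung open (beyond 1.40 rad) (value of joint clamp above 1.4 rad), for 0.2 s.
2. with the clamp open, all the angles there are nested in the jig (value of joint clamp above 1.4 rad and (distance between A1_c and slot0 below 0.012 m or distance between A1_c and slot1 below 0.012 m or distance between A1_c and slot2 below 0.012 m or distance between A1_c and slot3 below 0.012 m) and z of each of A1_c, A2_c, A3_c, A4_c, V1_c, V2_c, V3_c in the frame of slot0 below 0.005 m and angle between each of A1_c, A2_c, A3_c, A4_c, V1_c, V2_c, V3_c's own z axis and vertical below 0.12 rad and angle between the x axis of each of A1_c, A2_c, A3_c, A4_c, V1_c, V2_c, V3_c and the x axis of slot0, either way round below 0.15 rad and (distance between A2_c and slot0 below 0.012 m or distance between A2_c and slot1 below 0.012 m or distance between A2_c and slot2 below 0.012 m or distance between A2_c and slot3 below 0.012 m) and (distance between A3_c and slot0 below 0.012 m or distance between A3_c and slot1 below 0.012 m or distance between A3_c and slot2 below 0.012 m or distance between A3_c and slot3 below 0.012 m) and (distance between A4_c and slot0 below 0.012 m or distance between A4_c and slot1 below 0.012 m or distance between A4_c and slot2 below 0.012 m or distance between A4_c and slot3 below 0.012 m) and (distance between V1_c and gap0 below 0.012 m or distance between V1_c and gap1 below 0.012 m or distance between V1_c and gap2 below 0.012 m) and (distance between V2_c and gap0 below 0.012 m or distance between V2_c and gap1 below 0.012 m or distance between V2_c and gap2 below 0.012 m) and (distance between V3_c and gap0 below 0.012 m or distance between V3_c and gap1 below 0.012 m or distance between V3_c and gap2 below 0.012 m)), for 0.3 s.
3. the clamp arm is closed over the nested bundle (below 0.10 rad) (value of joint clamp below 0.1 rad and (distance between A1_c and slot0 below 0.012 m or distance between A1_c and slot1 below 0.012 m or distance between A1_c and slot2 below 0.012 m or distance between A1_c and slot3 below 0.012 m) and z of each of A1_c, A2_c, A3_c, A4_c, V1_c, V2_c, V3_c in the frame of slot0 below 0.005 m and angle between each of A1_c, A2_c, A3_c, A4_c, V1_c, V2_c, V3_c's own z axis and vertical below 0.12 rad and angle between the x axis of each of A1_c, A2_c, A3_c, A4_c, V1_c, V2_c, V3_c and the x axis of slot0, either way round below 0.15 rad and (distance between A2_c and slot0 below 0.012 m or distance between A2_c and slot1 below 0.012 m or distance between A2_c and slot2 below 0.012 m or distance between A2_c and slot3 below 0.012 m) and (distance between A3_c and slot0 below 0.012 m or distance between A3_c and slot1 below 0.012 m or distance between A3_c and slot2 below 0.012 m or distance between A3_c and slot3 below 0.012 m) and (distance between A4_c and slot0 below 0.012 m or distance between A4_c and slot1 below 0.012 m or distance between A4_c and slot2 below 0.012 m or distance between A4_c and slot3 below 0.012 m) and (distance between V1_c and gap0 below 0.012 m or distance between V1_c and gap1 below 0.012 m or distance between V1_c and gap2 below 0.012 m) and (distance between V2_c and gap0 below 0.012 m or distance between V2_c and gap1 below 0.012 m or distance between V2_c and gap2 below 0.012 m) and (distance between V3_c and gap0 below 0.012 m or distance between V3_c and gap1 below 0.012 m or distance between V3_c and gap2 below 0.012 m)), for 0.2 s.
4. the trigger is held at its halfway stop (first stage over 4.5 mm, second under 2 mm) for 0.5 s (value of joint stage1 above 0.0045 m and value of joint stage2 below 0.002 m and value of joint clamp below 0.1 rad), for 0.5 s.
5. the trigger is fully down (second stage over 4.5 mm) (value of joint stage2 above 0.0045 m and value of joint clamp below 0.1 rad), for 0.1 s.
At the end, for the whole second after the job is handed in: Every angle present is within 12 mm of a slot (short, ridge up) or gap (long, ridge down) point, at most 5 mm above slot0 height, tilted under 0.12 rad, in line within 0.15 rad; clamp below 0.10 rad; trigger up (both stages under 1.5 mm) (all of step 3 and value of joint each of stage1, stage2 below 0.0015 m); the robot touches nothing.
It fails at once if the pink soap bar or the white bath bomb beyond the jig is shifted by more than 40 mm (distance of any of soap1, bomb1 from where it was at the start of the episode above 0.04 m).
Of A1, A2, A3, A4 only 3 to 4 are there at a start; the rules pass over those that are not, and their reading is None.
Of V1, V2, V3 only 2 to 2 are there at a start; the rules pass over those that are not, and their reading is None.
At some moment in a run one of dispenser may be knocked a few centimetres aside while the robot is not near it.
It also fails if it takes over 200 s, if anything falls off the work surface, if the arm or the gripper's body presses on something with over 40 N, if the wrist force passes 120 N, or if a joint passes its speed limit or range.

## Working session

There is one attempt and no reset: what is moved stays moved. The work goes in short steps, Python scripts to look and compute and a shell command to move; the robot and the scene stay as the last step left them, time stands still between calls to the robot, and variables do not carry over. Pictures are saved under pics/ and viewed, at most 14 in all, crops included, and the job is handed in when it is done.

```bash
ls; mkdir -p pics; python3 - <<'E'
from bench import manip
import cv2,json
print(manip.observe())
for n in ("scene","side","wrist"):
    print(n,manip.camera_info(n)); cv2.imwrite(f"pics/{n}0.png",manip.get_image(n)[:,:,::-1])
E
```

```text
pics
{'t': 0.0, 'joint_pos': array([ 1.06543016e+00,  3.00475333e-01,  1.52159059e+00,  5.69338066e-06,
        1.32070729e+00, -6.66537058e-02]), 'qd': array([-2.11552402e-03, -1.91998607e-04,  1.02856570e-03,  6.75742348e-04,
        1.57891822e-03,  9.39898601e-06]), 'tau': array([-5.77624614e-04, -5.43485320e+01, -3.61796415e+01, -8.28946008e-05,
        3.91432346e-03,  2.85527165e-05]), 'position': array([0.23353817, 0.4976921 , 0.23071497]), 'ee_rot': array([-6.83543145e-01, -3.06598176e+00,  1.77644661e-03]), 'contact_force': array([-0.28001957,  0.55082502,  0.45815522]), 'ft_torque': array([-0.06343872, -0.03351378, -0.05201067]), 'grasp_force': 0.0, 'gripper_width': 0.9980869270307654}
scene {'fov_y': 54.487559264364194, 'cx': 276.8625219791382, 'cy': 209.7040307702367, 'rvec': array([ 1.509703  ,  2.20746558, -0.72080774]), 'tvec': array([ 0.23180671, -0.29180862,  1.45361384])}
side {'fov_y': 51.861845905463234, 'cx': 274.10338501150744, 'cy': 210.229971606382, 'rvec': array([ 2.3266036 , -0.21205413,  0.0826091 ]), 'tvec': array([-0.51771085,  0.08733371,  1.05595239])}
wrist {'fov_y': 59.84453851309414, 'cx': 273.68584989264343, 'cy': 214.04049743147613, 'T_tool_cam': array([[-9.86213278e-04, -9.46605456e-01, -3.22392833e-01,
         8.27363302e-02],
       [ 9.99999388e-01, -7.72098735e-04, -7.92014504e-04,
         8.22911547e-04],
       [ 5.00806152e-04, -3.22393417e-01,  9.46605638e-01,
        -1.42315943e-01],
       [ 0.00000000e+00,  0.00000000e+00,  0.00000000e+00,
         1.00000000e+00]])}
```

View pics/scene0.png

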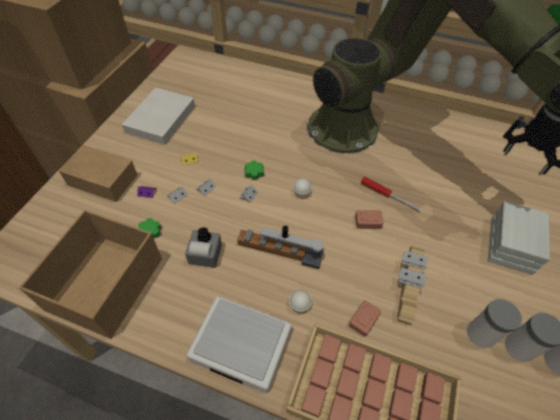

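View pics/side0.png

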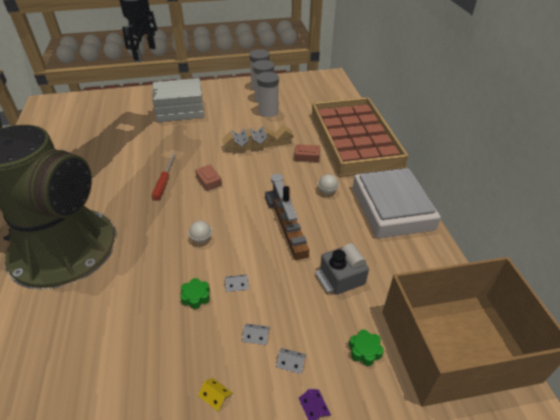

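The scene view shows three grey short angles at (177,195), (206,187) and (249,194). Purple (147,192) and yellow (190,159) are look-alikes. The long angles sit in the block at (413,258) and (411,277). The jig is at (282,247) with its clamp closed and the hinge near (315,257), and the dispenser is at (204,247). Bystanders are the ball at (300,301) and soap at (365,318); there is also a decoy ball at (303,187) and soap at (369,219).

```bash
cat > h.py <<'E'
from bench import manip
import numpy as np, cv2
from scipy.spatial.transform import Rotation as R
def cam(n,st=None):
    c=manip.camera_info(n); f=210/np.tan(np.radians(c["fov_y"]/2))
    K=np.array([[f,0,c["cx"]],[0,f,c["cy"]],[0,0,1]])
    if n=="wrist":
        st=st or manip.observe(); T=np.eye(4); T[:3,:3]=R.from_rotvec(st["ee_rot"]).as_matrix(); T[:3,3]=st["position"]
        T=np.linalg.inv(T@c["T_tool_cam"]); return K,T[:3,:3],T[:3,3]
    return K,R.from_rotvec(c["rvec"]).as_matrix(),np.array(c["tvec"])
def at_z(C,px,z):
    K,r,t=C; d=r.T@np.linalg.inv(K)@[px[0],px[1],1]; o=-r.T@t
    return o+d*(z-o[2])/d[2]
def proj(C,p):
    K,r,t=C; q=K@(r@np.asarray(p,float)+t); return q[:2]/q[2]
def see(n,name=None):
    st=manip.observe(); C=cam(n,st); im=manip.get_image(n)[:,:,::-1].copy()
    if name: cv2.imwrite("pics/"+name,im)
    return C,im
E
python3 - <<'E'
from h import *
Z=dict(A1_c=.0117,V1_c=.0387+.0,slot0=.0417,slot1=.0417,slot2=.0417,slot3=.0417,clamp_knob=.098,clamp_hinge=.098,trigger_top=.09,soap1=0,bomb1=0,jig=0,block=0)
for n in("scene","side"):
    C,_=see(n)
    for k,z in Z.items():
        for d in manip.place_of(n,k)[:5]:
            if d["confidence"]>.3: print(n,k,np.round(d["at"],1),round(d["confidence"],2),np.round(at_z(C,d["at"],z)[:2],4))
E
```

```text
scene A1_c [201.4 186.8] 0.68 [ 0.4374 -0.3315]
scene V1_c [413.9 259.9] 0.81 [0.4743 0.3249]
scene slot0 [294.5 251.9] 0.94 [0.5697 0.02  ]
scene slot0 [249.6 233.2] 0.87 [ 0.5587 -0.1157]
scene slot0 [278.9 243.2] 0.84 [ 0.5593 -0.0287]
scene slot0 [264.2 238.9] 0.79 [ 0.5612 -0.0711]
scene slot1 [294.5 251.9] 0.94 [0.5697 0.02  ]
scene slot1 [249.6 233.2] 0.87 [ 0.5587 -0.1157]
scene slot1 [278.9 243.2] 0.84 [ 0.5593 -0.0287]
scene slot1 [264.2 238.9] 0.79 [ 0.5612 -0.0711]
scene slot2 [294.5 251.9] 0.94 [0.5697 0.02  ]
scene slot2 [249.6 233.2] 0.87 [ 0.5587 -0.1157]
scene slot2 [278.9 243.2] 0.84 [ 0.5593 -0.0287]
scene slot2 [264.2 238.9] 0.79 [ 0.5612 -0.0711]
scene slot3 [294.5 251.9] 0.94 [0.5697 0.02  ]
scene slot3 [249.6 233.2] 0.87 [ 0.5587 -0.1157]
scene slot3 [278.9 243.2] 0.84 [ 0.5593 -0.0287]
scene slot3 [264.2 238.9] 0.79 [ 0.5612 -0.0711]
scene clamp_knob [283.3 229.8] 0.95 [ 0.5499 -0.0211]
scene clamp_hinge [315.9 241.2] 0.71 [0.5521 0.0693]
scene trigger_top [202.4 184.5] 0.72 [ 0.4835 -0.293 ]
scene trigger_top [199.  235.4] 0.62 [ 0.6421 -0.2214]
scene soap1 [
[... 1052 characters left out ...]
[ 0.5621 -0.1174]
side slot3 [282.7 203.4] 0.69 [0.5499 0.0067]
side slot3 [287.4 212.9] 0.56 [ 0.5547 -0.0296]
side clamp_knob [286.6 194.1] 0.59 [ 0.5533 -0.0222]
side clamp_hinge [273.7 169.3] 0.93 [0.5398 0.078 ]
side clamp_hinge [288.2 230.9] 0.36 [ 0.5325 -0.1426]
side trigger_top [297.  240.7] 0.68 [ 0.5471 -0.1675]
side trigger_top [343.6 254.8] 0.49 [ 0.6353 -0.2248]
side soap1 [307.7 154. ] 0.56 [0.6768 0.2546]
side bomb1 [325.9 190.4] 0.64 [0.6869 0.0806]
side bomb1 [286.3 207.7] 0.39 [0.565  0.0324]
side jig [286.3 231.4] 0.77 [ 0.5478 -0.0526]
side block [256.4 142.8] 0.92 [0.5313 0.3424]
side block [328.4 189.8] 0.57 [0.6944 0.0818]
side block [286.8 208.4] 0.42 [0.5658 0.0295]
```

```bash
python3 -m pendant '{"dp":[[0.03,-0.04,0.02],[0.05,-0.08,0.04],[0.08,-0.12,0.06],[0.1,-0.16,0.08],[0.13,-0.2,0.08],[0.15,-0.24,0.08],[0.18,-0.28,0.08],[0.2,-0.31,0.08],[0.22,-0.34,0.08],[0.24,-0.37,0.08]],"rotation":[[0,0,-0.1],[0,0,-0.2],[0,0,-0.3],[0,0,-0.4],[0,0,-0.5],[0,0,-0.6],[0,0,-0.7],[0,0,-0.8],[0,0,-0.9],[0,0,-1.0]],"jaw":[-1,-1,-1,-1,-1,-1,-1,-1,-1,-1]}' 20
python3 -m pendant '{"dp":[[0.03,-0.04,0],[0.05,-0.07,0],[0.075,-0.11,0],[0.075,-0.11,0],[0.075,-0.11,0],[0.075,-0.11,0],[0.075,-0.11,0],[0.075,-0.11,0],[0.075,-0.11,0],[0.075,-0.11,0]],"rotation":[[0,0,-0.1],[0,0,-0.13],[0,0,-0.13],[0,0,-0.13],[0,0,-0.13],[0,0,-0.13],[0,0,-0.13],[0,0,-0.13],[0,0,-0.13],[0,0,-0.13]],"jaw":[-1,-1,-1,-1,-1,-1,-1,-1,-1,-1]}'
python3 - <<'E'
from h import *
C,_=see("wrist","w1.png"); print(manip.observe()["position"],manip.observe()["ee_rot"],manip.observe()["joint_pos"])
for k,z in dict(slot0=.0417,clamp_knob=.098,clamp_hinge=.098,jig=0).items():
  for d in manip.place_of("wrist",k)[:5]:
    if d["confidence"]>.3: print(k,np.round(d["at"],1),round(d["confidence"],2),np.round(at_z(C,d["at"],z)[:2],4))
E
```

```text
t: 2.38
position: [0.4529, 0.1581, 0.3114]
ee_rot: [2.076, 2.358, 0.001]
contact_force: [0.6, 0.3, 0.2]
gripper_width: 0.996
grasp_force: 0.0
t: 3.22
position: [0.527, 0.0508, 0.3112]
ee_rot: [2.218, 2.225, 0.0]
contact_force: [0.8, 0.1, 0.2]
gripper_width: 1.0
grasp_force: 0.0
[0.52703412 0.05064877 0.31117375] [2.21799458e+00 2.22453140e+00 4.59772225e-04] [2.66154888e-02 2.04211945e-01 1.45580786e+00 2.13849348e-05
 1.48118915e+00 2.36707435e-02]
slot0 [298.6 231.8] 0.94 [ 0.5579 -0.0287]
slot0 [300.  267.8] 0.72 [ 0.5608 -0.0773]
slot0 [301.7 294.9] 0.72 [ 0.564  -0.1162]
slot0 [295.8 198.5] 0.6 [0.5535 0.0134]
clamp_knob [298.6 240. ] 0.64 [ 0.5539 -0.0157]
clamp_hinge [295.6 155.8] 0.65 [0.5488 0.0734]
clamp_hinge [355.9 388.3] 0.49 [ 0.6292 -0.213 ]
clamp_hinge [296.8 235.8] 0.33 [ 0.5519 -0.0109]
jig [292.3 239.2] 0.93 [ 0.5527 -0.0559]
```

View pics/w1.png

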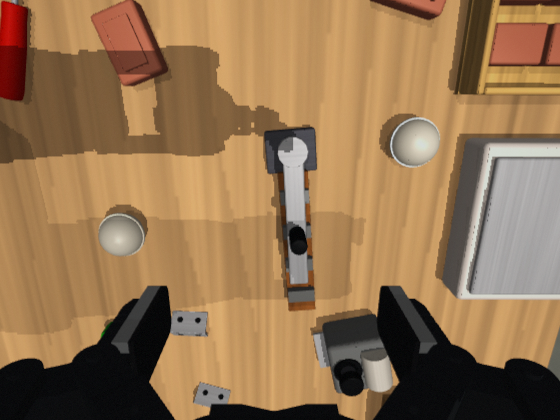

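The wrist picture shows the hinge at (292,152), the knob at (298,240), and the jig turned about 4–5°. The clamp is closed, and there is clear space on the -x side for the arm to swing.

```bash
python3 -m pendant '{"dp":[[0.013,-0.033,-0.03],[0.027,-0.066,-0.06],[0.027,-0.066,-0.1],[0.027,-0.066,-0.14],[0.027,-0.066,-0.17],[0.027,-0.066,-0.2],[0.027,-0.066,-0.226],[0.027,-0.066,-0.226],[0.027,-0.066,-0.226],[0.027,-0.066,-0.226]],"rotation":[[0,0,0],[0,0,0],[0,0,0],[0,0,0],[0,0,0],[0,0,0],[0,0,0],[0,0,0],[0,0,0],[0,0,0]],"jaw":[-1,-1,-1,-1,-1,-1,-1,-1,-1,-1]}' 20
python3 -m pendant '{"dp":[[0,0,0],[0,0,0],[0,0,0],[0,0,0],[0,0,0],[0,0,0],[0,0,0],[0,0,0],[0,0,0],[0,0,0]],"rotation":[[0,0,0],[0,0,0],[0,0,0],[0,0,0],[0,0,0],[0,0,0],[0,0,0],[0,0,0],[0,0,0],[0,0,0]],"jaw":[1,1,1,1,1,1,1,1,1,1]}' 20
```

```text
t: 4.3
position: [0.5551, -0.016, 0.0868]
ee_rot: [2.218, 2.223, 0.002]
contact_force: [-0.2, 0.0, 0.3]
gripper_width: 1.001
grasp_force: 0.0
t: 5.13
position: [0.5542, -0.016, 0.0853]
ee_rot: [2.219, 2.224, 0.0]
contact_force: [-3.7, -0.2, 5.4]
gripper_width: 0.203
grasp_force: 21.2
```

```bash
python3 -m pendant '{"dp":[[-0.009,0,0],[-0.018,0,0],[-0.027,0.002,0],[-0.035,0.004,0],[-0.043,0.008,0],[-0.051,0.012,0],[-0.058,0.017,0],[-0.065,0.022,0],[-0.071,0.028,0],[-0.077,0.035,0]],"rotation":[[0,0,0],[0,0,0],[0,0,0],[0,0,0],[0,0,0],[0,0,0],[0,0,0],[0,0,0],[0,0,0],[0,0,0]],"jaw":[1,1,1,1,1,1,1,1,1,1]}'
python3 -m pendant '{"dp":[[-0.005,0.007,0],[-0.009,0.015,0],[-0.012,0.023,0],[-0.015,0.031,0],[-0.016,0.039,0],[-0.017,0.046,0],[-0.017,0.048,0],[-0.017,0.048,0],[-0.017,0.048,0],[-0.017,0.048,0]],"rotation":[[0,0,0],[0,0,0],[0,0,0],[0,0,0],[0,0,0],[0,0,0],[0,0,0],[0,0,0],[0,0,0],[0,0,0]],"jaw":[1,1,1,1,1,1,1,1,1,1]}'
python3 -m pendant '{"dp":[[0,0,0],[0,0,0],[0,0,0],[0,0,0],[0,0,0],[0,0,0.04],[0,0,0.08],[0,0,0.12],[0,0,0.16],[0,0,0.19]],"rotation":[[0,0,0],[0,0,0],[0,0,0],[0,0,0],[0,0,0],[0,0,0],[0,0,0],[0,0,0],[0,0,0],[0,0,0]],"jaw":[-1,-1,-1,-1,-1,-1,-1,-1,-1,-1]}'
python3 -m pendant '{"dp":[[0.01,-0.04,0.01],[0.02,-0.08,0.02],[0.03,-0.12,0.03],[0.03,-0.15,0.03],[0.03,-0.18,0.03],[0.01,-0.2,0.03],[0,-0.2,0.03],[0,-0.2,0.03],[0,-0.2,0.03],[0,-0.2,0.03]],"rotation":[[0,0,0],[0,0,0],[0,0,0],[0,0,0],[0,0,0],[0,0,0],[0,0,0],[0,0,0],[0,0,0],[0,0,0]],"jaw":[-1,-1,-1,-1,-1,-1,-1,-1,-1,-1]}'
python3 - <<'E'
from h import *
C,_=see("wrist","w2.png"); print(manip.observe()["position"],manip.observe()["ee_rot"],manip.observe()["joint_pos"])
for k,z in dict(slot0=.0417,clamp_knob=.098,clamp_hinge=.098,A1_c=.0117).items():
  for d in manip.place_of("wrist",k)[:5]:
    if d["confidence"]>.3: print(k,np.round(d["at"],1),round(d["confidence"],2),np.round(at_z(C,d["at"],z)[:2],4))
E
```

```text
t: 5.97
position: [0.4769, 0.0196, 0.0851]
ee_rot: [2.219, 2.223, 0.001]
contact_force: [3.1, -3.2, 2.8]
gripper_width: 0.203
grasp_force: 21.0
t: 6.8
position: [0.4575, 0.0678, 0.0848]
ee_rot: [-2.215, -2.221, 0.008]
contact_force: [-19.8, -0.8, 21.1]
gripper_width: 0.2
grasp_force: 23.4
t: 7.63
position: [0.4603, 0.0671, 0.2784]
ee_rot: [2.218, 2.222, 0.003]
contact_force: [0.2, -0.3, 0.6]
gripper_width: 1.001
grasp_force: 0.0
t: 8.47
position: [0.4607, -0.1323, 0.3051]
ee_rot: [2.218, 2.224, 0.0]
contact_force: [-0.2, 0.3, 0.1]
gripper_width: 0.995
grasp_force: 0.0
[ 0.46072791 -0.13222242  0.30501096] [2.21793420e+00 2.22479393e+00 2.73573715e-04] [-3.55965303e-01  9.07092200e-02  1.59933148e+00  1.15421950e-04
  1.45138350e+00 -3.59067111e-01]
slot0 [364.8 114.3] 0.91 [ 0.559  -0.0736]
slot0 [365.6 156.1] 0.87 [ 0.5636 -0.1186]
slot0 [365.6  71.6] 0.76 [ 0.5563 -0.0308]
slot0 [368.4  21.1] 0.73 [0.5552 0.016 ]
A1_c [250.8 296.9] 0.63 [ 0.4302 -0.3171]
A1_c [366.6  94.2] 0.32 [ 0.5664 -0.0534]
```

View pics/w2.png

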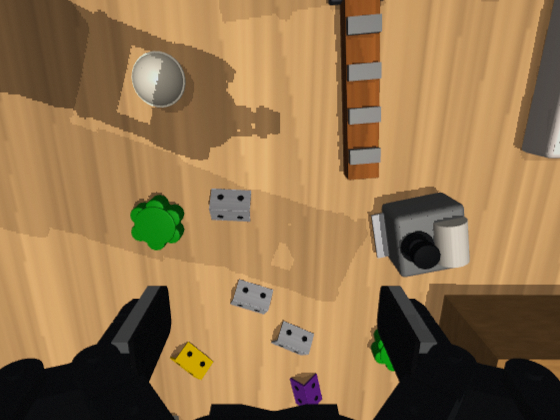

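The wrist picture shows the four ribs at (365,24), (365,72), (364,115) and (364,156). The short grey angles are at (230,205), (252,296) and (295,338), with ridges roughly along world x. The yellow (194,360) and purple (306,390) ones are look-alikes, which I will ignore. Next I fit the angle poses from a closer picture.

```bash
cat >> h.py <<'E'
from scipy.optimize import minimize
def hullfit(C,mask,P,x0,S=8):
    """fit (x,y,yaw) of vertices P (n,3; z world) so that its projected hull matches mask"""
    big=cv2.resize(mask,None,fx=4,fy=4,interpolation=cv2.INTER_LINEAR)>127
    def cost(v):
        c,s=np.cos(v[2]),np.sin(v[2]); Q=P.copy(); Q[:,:2]=P[:,:2]@np.array([[c,s],[-s,c]])+v[:2]
        uv=np.array([proj(C,q) for q in Q])*4+1.5
        m=np.zeros(big.shape,np.uint8); cv2.fillConvexPoly(m,cv2.convexHull((uv*16).astype(np.int32)),1,shift=4)
        m=m>0; return 1-(m&big).sum()/(m|big).sum()
    r=minimize(cost,x0,method="Nelder-Mead",options=dict(initial_simplex=np.array(x0)+np.array([[0,0,0],[.008,0,0],[0,.008,0],[0,0,.15]]),xatol=1e-4,fatol=1e-4))
    return r.x,r.fun
L=.025;W=.0212
SHORT=np.array([[a*L,b*W,0] for a in(-1,1) for b in(-1,1)]+[[a*L,0,.0233] for a in(-1,1)])
def greyblobs(im,lo=90,hi=235,sat=45,amin=300,amax=9000):
    h=cv2.cvtColor(im,cv2.COLOR_BGR2HSV); m=((h[...,1]<sat)&(h[...,2]>lo)&(h[...,2]<hi)).astype(np.uint8)*255
    m=cv2.morphologyEx(m,cv2.MORPH_OPEN,np.ones((3,3),np.uint8)); out=[]
    for c in cv2.findContours(m,cv2.RETR_EXTERNAL,cv2.CHAIN_APPROX_NONE)[0]:
        if amin<cv2.contourArea(c)<amax:
            q=np.zeros_like(m); cv2.fillConvexPoly(q,cv2.convexHull(c),255); out.append((c.reshape(-1,2).mean(0),cv2.contourArea(c),q))
    return out
E
python3 -m pendant '{"dp":[[-0.01,-0.03,-0.02],[-0.02,-0.06,-0.04],[-0.02,-0.1,-0.05],[-0.02,-0.1,-0.05],[-0.02,-0.1,-0.05],[-0.02,-0.1,-0.05],[-0.02,-0.1,-0.05],[-0.02,-0.1,-0.05],[-0.02,-0.1,-0.05],[-0.02,-0.1,-0.05]],"rotation":[[0,0,0],[0,0,0],[0,0,0],[0,0,0],[0,0,0],[0,0,0],[0,0,0],[0,0,0],[0,0,0],[0,0,0]],"jaw":[-1,-1,-1,-1,-1,-1,-1,-1,-1,-1]}'
python3 - <<'E'
from h import *
C,im=see("wrist","w3.png")
for c,a,q in greyblobs(im):
    p=at_z(C,c,.0117); x,f=hullfit(C,q,SHORT,[p[0],p[1],0]); print(np.round(c),a,np.round(p[:2],4),"fit",np.round(x,4),round(f,3))
E
```

```text
t: 9.55
position: [0.4404, -0.2325, 0.2553]
ee_rot: [2.218, 2.224, 0.0]
contact_force: [0.2, 0.2, 0.4]
gripper_width: 1.001
grasp_force: 0.0
[313. 297.] 1059.0 [ 0.4892 -0.3873] fit [ 0.4891 -0.3928 -0.4463] 0.056
[264. 246.] 1250.5 [ 0.4304 -0.3189] fit [ 0.43   -0.3235 -0.3311] 0.028
[421. 165.] 711.5 [ 0.5981 -0.2252] fit [ 0.5978 -0.2286 -0.9838] 0.594
[500. 177.] 2701.0 [ 0.6856 -0.2378] fit [ 0.6953 -0.2282 -0.435 ] 0.54
[488. 136.] 1296.0 [ 0.6641 -0.1942] fit [ 0.6566 -0.1989  0.0904] 0.371
[240. 120.] 1014.5 [ 0.4067 -0.1788] fit [ 0.4061 -0.188  -0.0746] 0.425
[410.  55.] 645.0 [ 0.5728 -0.1168] fit [ 0.5703 -0.1282  0.0649] 0.705
[410.   5.] 339.0 [ 0.5682 -0.0735] fit [ 0.5771 -0.0538  0.1262] 0.22
```

View pics/w3.png

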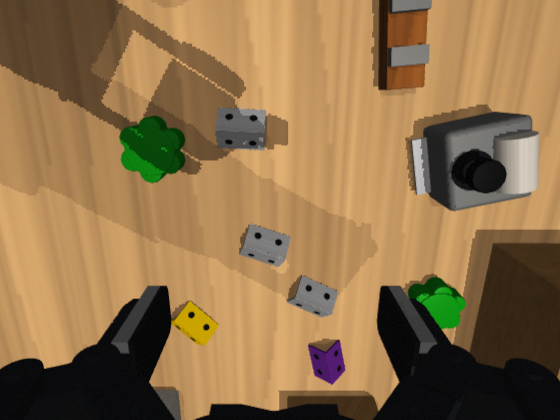

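```bash
python3 - <<'E'
from h import *
C=cam("wrist"); im=cv2.imread("pics/w3.png")
for c,a,q in greyblobs(im,lo=60,sat=60,amin=800,amax=2500):
    p=at_z(C,c,.0117)
    if p[0]>.52: continue
    x,f=hullfit(C,q,SHORT,[p[0],p[1],0]); print(np.round(c),a,"fit",np.round(x,4),round(f,3))
    R2=np.array([[np.cos(x[2]),-np.sin(x[2])],[np.sin(x[2]),np.cos(x[2])]])
    o=[]
    for v in SHORT:
        o.append(proj(C,[*(R2@v[:2]+x[:2]),v[2]]))
    im_=im
    for i,j in((0,1),(2,3),(0,2),(1,3),(4,5),(0,4),(1,4),(2,5),(3,5)):
        cv2.line(im,*[tuple(int(t*16) for t in o[k]) for k in(i,j)],(0,0,255),1,cv2.LINE_8,4)
cv2.imwrite("pics/w3c.png",cv2.resize(im[90:330,190:390],None,fx=2.5,fy=2.5,interpolation=cv2.INTER_NEAREST))
for d in manip.place_of("wrist","A1_c")[:5]: print(np.round(d["at"],1),round(d["confidence"],2),np.round(at_z(C,d["at"],.0117)[:2],4))
E
```

```text
[313. 297.] 1100.0 fit [ 0.4887 -0.3929 -0.4542] 0.032
[265. 246.] 1273.0 fit [ 0.4301 -0.3235 -0.3285] 0.028
[241. 128.] 1823.0 fit [ 0.4063 -0.1886 -0.0489] 0.026
[266.  245.6] 0.7 [ 0.4322 -0.319 ]
[489.1 175.1] 0.43 [ 0.673  -0.2358]
```

View pics/w3c.png

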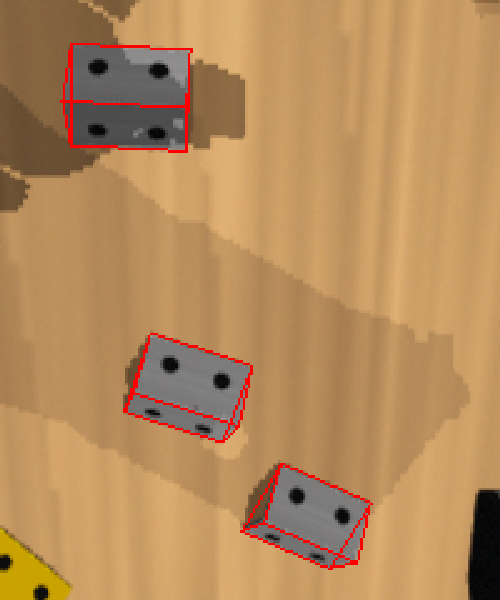

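The wireframe overlay matches all three grey angles, including holes and ridges; yellow is clearly separate. Now the ribs from w2.

```bash
python3 - <<'E'
from h import *
st=dict(position=np.array([ 0.46072791,-0.13222242,0.30501096]),ee_rot=np.array([2.21793420e+00,2.22479393e+00,2.73573715e-04]))
C=cam("wrist",st); im=cv2.imread("pics/w2.png")
RIB=np.array([[a*.017,b*.008,z] for a in(-1,1) for b in(-1,1) for z in(.03,.04)])
pts=[]
for c,a,q in greyblobs(im,lo=60,sat=60,amin=250,amax=1200):
    p=at_z(C,c,.037)
    if abs(p[0]-.56)>.025 or p[1]<-.15: continue
    x,f=hullfit(C,q,RIB,[p[0],p[1],0.07]); print(np.round(c),a,"fit",np.round(x,4),round(f,3)); pts.append(x)
P=np.array(pts); print(np.diff(P,axis=0), np.polyfit(P[:,1],P[:,0],1))
h=cv2.cvtColor(im,cv2.COLOR_BGR2HSV); m=((h[...,0]<14)&(h[...,1]>150)&(h[...,2]>60)).astype(np.uint8); m[:,:330]=0;m[:,395:]=0;m[190:]=0
ys=np.arange(45,175,3)
l=[at_z(C,(np.where(m[y])[0].min(),y),.03)[:2] for y in ys if m[y].sum()>20]; r=[at_z(C,(np.where(m[y])[0].max()+1,y),.03)[:2] for y in ys if m[y].sum()>20]
for e in(l,r): e=np.array(e); print("edge",np.polyfit(e[:,1]+.05,e[:,0],1))
E
```

```text
[365. 156.] 402.0 fit [ 0.5645 -0.1192  0.0737] 0.095
[364. 115.] 445.0 fit [ 0.5597 -0.0746  0.0629] 0.077
[364.  71.] 481.0 fit [ 0.5552 -0.0302  0.083 ] 0.111
[364.  24.] 560.5 fit [0.5529 0.0144 0.0937] 0.087
[[-0.00473766  0.04466394 -0.01088209]
 [-0.00458445  0.04435944  0.02017328]
 [-0.0022453   0.04459162  0.01065238]] [-0.08824267  0.55344234]
edge [-0.08896785  0.53957335]
edge [-0.07456758  0.57497462]
```

```bash
python3 -m pendant '{"dp":[[-0.017,0.022,-0.02],[-0.034,0.044,-0.05],[-0.034,0.044,-0.09],[-0.034,0.044,-0.13],[-0.034,0.044,-0.17],[-0.034,0.044,-0.2],[-0.034,0.044,-0.225],[-0.034,0.044,-0.24],[-0.034,0.044,-0.252],[-0.034,0.044,-0.252]],"rotation":[[0,0,-0.02],[0,0,-0.05],[0,0,-0.05],[0,0,-0.05],[0,0,-0.05],[0,0,-0.05],[0,0,-0.05],[0,0,-0.05],[0,0,-0.05],[0,0,-0.05]],"jaw":[-0.5,-0.5,-0.5,-0.5,-0.5,-0.5,-0.5,-0.5,-0.5,-0.5]}' 25
python3 -m pendant '{"dp":[[0,0,0],[0,0,0],[0,0,0],[0,0,0],[0,0,0],[0,0,0],[0,0,0],[0,0,0],[0,0,0],[0,0,0]],"rotation":[[0,0,0],[0,0,0],[0,0,0],[0,0,0],[0,0,0],[0,0,0],[0,0,0],[0,0,0],[0,0,0],[0,0,0]],"jaw":[1,1,1,1,1,1,1,1,1,1]}' 25
```

```text
t: 10.48
position: [0.4053, -0.1883, 0.001]
ee_rot: [-2.272, -2.165, 0.002]
contact_force: [-0.0, -0.2, 0.1]
gripper_width: 0.749
grasp_force: 0.0
t: 11.32
position: [0.4065, -0.1891, 0.0033]
ee_rot: [2.274, 2.167, 0.0]
contact_force: [-1.3, 0.3, 7.1]
gripper_width: 0.578
grasp_force: 27.2
```

```bash
python3 -m pendant '{"dp":[[0,0,0.02],[0,0,0.05],[0.005,0.005,0.09],[0.03,0.03,0.12],[0.055,0.055,0.12],[0.08,0.08,0.12],[0.105,0.11,0.12],[0.13,0.14,0.12],[0.149,0.159,0.12],[0.149,0.159,0.12]],"rotation":[[0,0,0],[0,0,0],[0,0,0.02],[0,0,0.05],[0,0,0.08],[0,0,0.1],[0,0,0.13],[0,0,0.13],[0,0,0.13],[0,0,0.13]],"jaw":[1,1,1,1,1,1,1,1,1,1]}'
python3 -m pendant '{"dp":[[0,0,-0.02],[0,0,-0.04],[0,0,-0.055],[0,0,-0.065],[0,0,-0.075],[0,0,-0.08],[0,0,-0.085],[0,0,-0.088],[0,0,-0.089],[0,0,-0.089]],"rotation":[[0,0,0],[0,0,0],[0,0,0],[0,0,0],[0,0,0],[0,0,0],[0,0,0],[0,0,0],[0,0,0],[0,0,0]],"jaw":[1,1,1,1,1,1,1,1,1,1]}'
```

```text
t: 12.15
position: [0.5573, -0.0265, 0.1226]
ee_rot: [-2.124, -2.314, -0.001]
contact_force: [0.4, -0.2, 0.0]
gripper_width: 0.572
grasp_force: 26.7
t: 12.98
position: [0.5554, -0.03, 0.0342]
ee_rot: [2.128, 2.31, 0.0]
contact_force: [0.1, 0.2, -0.5]
gripper_width: 0.575
grasp_force: 26.7
```

```bash
python3 -m pendant '{"dp":[[0,0,0],[0,0,0],[0,0,0],[0,0,0.01],[0,0,0.04],[0,0,0.08],[-0.005,-0.01,0.11],[-0.02,-0.045,0.12],[-0.035,-0.08,0.12],[-0.05,-0.115,0.12]],"rotation":[[0,0,0],[0,0,0],[0,0,0],[0,0,0],[0,0,0],[0,0,0],[0,0,-0.05],[0,0,-0.1],[0,0,-0.2],[0,0,-0.3]],"jaw":[-0.5,-0.5,-0.5,-0.5,-0.5,-0.5,-0.5,-0.5,-0.5,-0.5]}'
python3 -m pendant '{"dp":[[-0.015,-0.035,0],[-0.03,-0.07,0],[-0.045,-0.105,0],[-0.06,-0.14,0],[-0.075,-0.179,-0.01],[-0.075,-0.179,-0.05],[-0.075,-0.179,-0.09],[-0.075,-0.179,-0.12],[-0.075,-0.179,-0.14],[-0.075,-0.179,-0.15]],"rotation":[[0,0,-0.05],[0,0,-0.11],[0,0,-0.11],[0,0,-0.11],[0,0,-0.11],[0,0,-0.11],[0,0,-0.11],[0,0,-0.11],[0,0,-0.11],[0,0,-0.11]],"jaw":[-0.5,-0.5,-0.5,-0.5,-0.5,-0.5,-0.5,-0.5,-0.5,-0.5]}'
```

```text
t: 13.82
position: [0.5049, -0.146, 0.156]
ee_rot: [2.451, 1.961, 0.002]
contact_force: [0.2, 0.3, -0.5]
gripper_width: 0.753
grasp_force: 0.0
t: 14.65
position: [0.4293, -0.3233, 0.002]
ee_rot: [-2.552, -1.827, 0.001]
contact_force: [-0.0, 0.4, 1.2]
gripper_width: 0.752
grasp_force: 0.0
```

```bash
python3 - <<'E'
from h import *
s=manip.observe();M=R.from_rotvec(s["ee_rot"]).as_matrix();print(s["position"],np.arctan2(M[1,0],M[0,0])-np.pi/2)
see("scene","s1.png")
E
```

```text
[ 0.42934763 -0.32334546  0.00199023] -0.3281906615046033
```

```bash
python3 -m pendant '{"dp":[[0,0,0],[0,0,0],[0,0,0],[0,0,0],[0,0,0],[0,0,0],[0,0,0.02],[0,0,0.05],[0,0,0.09],[0.01,0.02,0.12]],"rotation":[[0,0,0],[0,0,0],[0,0,0],[0,0,0],[0,0,0],[0,0,0],[0,0,0],[0,0,0],[0,0,0],[0,0,0.05]],"jaw":[1,1,1,1,1,1,1,1,1,1]}' 25
python3 -m pendant '{"dp":[[0.01,0.03,0],[0.02,0.06,0],[0.035,0.09,0],[0.055,0.12,0],[0.07,0.15,0],[0.09,0.18,0],[0.105,0.21,0],[0.119,0.229,0],[0.119,0.229,0],[0.119,0.229,-0.02]],"rotation":[[0,0,0.1],[0,0,0.15],[0,0,0.2],[0,0,0.3],[0,0,0.36],[0,0,0.36],[0,0,0.36],[0,0,0.36],[0,0,0.36],[0,0,0.36]],"jaw":[1,1,1,1,1,1,1,1,1,1]}'
python3 -m pendant '{"dp":[[0,0,-0.02],[0,0,-0.03],[0,0,-0.04],[0,0,-0.05],[0,0,-0.06],[0,0,-0.065],[0,0,-0.068],[0,0,-0.07],[0,0,-0.07],[0,0,-0.07]],"rotation":[[0,0,0],[0,0,0],[0,0,0],[0,0,0],[0,0,0],[0,0,0],[0,0,0],[0,0,0],[0,0,0],[0,0,0]],"jaw":[1,1,1,1,1,1,1,1,1,1]}'
```

```text
t: 15.53
position: [0.4395, -0.3059, 0.1267]
ee_rot: [2.51, 1.887, -0.0]
contact_force: [0.6, -0.6, -0.1]
gripper_width: 0.578
grasp_force: 27.5
t: 16.37
position: [0.5612, -0.0741, 0.1069]
ee_rot: [2.123, 2.31, 0.004]
contact_force: [-0.1, -0.4, -1.1]
gripper_width: 0.576
grasp_force: 27.5
t: 17.2
position: [0.5595, -0.0751, 0.0349]
ee_rot: [2.128, 2.31, 0.0]
contact_force: [-4.1, 0.1, 5.6]
gripper_width: 0.575
grasp_force: 28.0
```

```bash
python3 -m pendant '{"dp":[[0,0,0],[0,0,0],[0,0,0],[0,0,0.01],[0,0,0.04],[0,0,0.08],[-0.01,-0.01,0.11],[-0.035,-0.03,0.12],[-0.06,-0.06,0.12],[-0.08,-0.09,0.12]],"rotation":[[0,0,0],[0,0,0],[0,0,0],[0,0,0],[0,0,0],[0,0,0],[0,0,-0.05],[0,0,-0.1],[0,0,-0.2],[0,0,-0.3]],"jaw":[-0.5,-0.5,-0.5,-0.5,-0.5,-0.5,-0.5,-0.5,-0.5,-0.5]}'
python3 -m pendant '{"dp":[[0,-0.04,0],[0,-0.08,0],[0,-0.12,0],[0,-0.16,0],[0.005,-0.2,0],[0.009,-0.228,-0.02],[0.009,-0.228,-0.06],[0.009,-0.228,-0.1],[0.009,-0.228,-0.12],[0.009,-0.228,-0.13]],"rotation":[[0,0,-0.1],[0,0,-0.2],[0,0,-0.236],[0,0,-0.236],[0,0,-0.236],[0,0,-0.236],[0,0,-0.236],[0,0,-0.236],[0,0,-0.236],[0,0,-0.236]],"jaw":[-0.5,-0.5,-0.5,-0.5,-0.5,-0.5,-0.5,-0.5,-0.5,-0.5]}'
python3 -m pendant '{"dp":[[0,0,-0.01],[0,0,-0.021],[0,0,-0.021],[0,0,-0.021],[0,0,-0.021],[0,0,-0.021],[0,0,-0.021],[0,0,-0.021],[0,0,-0.021],[0,0,-0.021]],"rotation":[[0,0,0],[0,0,0],[0,0,0],[0,0,0],[0,0,0],[0,0,0],[0,0,0],[0,0,0],[0,0,0],[0,0,0]],"jaw":[-0.5,-0.5,-0.5,1,1,1,1,1,1,1]}' 25
```

```text
t: 18.03
position: [0.4782, -0.1655, 0.1557]
ee_rot: [2.451, 1.962, 0.002]
contact_force: [0.5, -1.4, 0.1]
gripper_width: 0.749
grasp_force: 0.0
t: 18.87
position: [0.487, -0.3921, 0.021]
ee_rot: [-2.661, -1.662, 0.002]
contact_force: [-0.3, 1.0, -0.5]
gripper_width: 0.749
grasp_force: 0.0
t: 19.7
position: [0.4888, -0.3934, 0.004]
ee_rot: [2.663, 1.664, 0.001]
contact_force: [-0.5, 2.1, 6.1]
gripper_width: 0.578
grasp_force: 27.0
```

```bash
python3 - <<'E'
from h import *
s=manip.observe();M=R.from_rotvec(s["ee_rot"]).as_matrix();print(s["position"],np.arctan2(M[1,0],M[0,0])-np.pi/2,s["gripper_width"])
E
```

```text
[ 0.4887653  -0.39337835  0.00403292] -0.4540205820539065 0.5776447998532184
```

```bash
python3 -m pendant '{"dp":[[0,0,0.02],[0,0,0.05],[0,0,0.09],[0,0.02,0.12],[0,0.055,0.13],[0,0.09,0.13],[0,0.125,0.13],[0,0.16,0.13],[0,0.195,0.13],[0.01,0.23,0.13]],"rotation":[[0,0,0],[0,0,0],[0,0,0],[0,0,0.05],[0,0,0.15],[0,0,0.25],[0,0,0.35],[0,0,0.45],[0,0,0.536],[0,0,0.536]],"jaw":[1,1,1,1,1,1,1,1,1,1]}'
python3 -m pendant '{"dp":[[0.02,0.02,0],[0.04,0.044,0],[0.064,0.044,0],[0.064,0.044,-0.03],[0.064,0.044,-0.06],[0.064,0.044,-0.08],[0.064,0.044,-0.09],[0.064,0.044,-0.096],[0.064,0.044,-0.099],[0.064,0.044,-0.099]],"rotation":[[0,0,0],[0,0,0],[0,0,0],[0,0,0],[0,0,0],[0,0,0],[0,0,0],[0,0,0],[0,0,0],[0,0,0]],"jaw":[1,1,1,1,1,1,1,1,1,1]}'
python3 -m pendant '{"dp":[[0,0,0],[0,0,0],[0,0,0],[0,0,0],[0,0,0],[0,0,0.02],[0,0,0.06],[-0.02,0.03,0.1],[-0.04,0.06,0.14],[-0.05,0.09,0.18]],"rotation":[[0,0,0],[0,0,0],[0,0,0],[0,0,0],[0,0,0],[0,0,0],[0,0,0],[0,0,0],[0,0,0],[0,0,0]],"jaw":[1,1,-0.5,-0.5,-0.5,-0.5,-0.5,-1,-1,-1]}'
python3 - <<'E'
from h import *
C,im=see("wrist","w4.png"); print(manip.observe()["position"])
S2=SHORT+[0,0,.03]
for c,a,q in greyblobs(im,lo=60,sat=60,amin=800,amax=4000):
    p=at_z(C,c,.0417)
    if abs(p[0]-.56)>.04: continue
    x,f=hullfit(C,q,S2,[p[0],p[1],0.08]); print(np.round(c),a,"fit",np.round(x,4),round(f,3))
E
```

```text
t: 20.53
position: [0.497, -0.1614, 0.1331]
ee_rot: [-2.122, -2.316, 0.0]
contact_force: [0.3, -0.3, -0.9]
gripper_width: 0.575
grasp_force: 26.5
t: 21.37
position: [0.5626, -0.1191, 0.0347]
ee_rot: [2.128, 2.31, 0.001]
contact_force: [0.3, -0.4, -0.5]
gripper_width: 0.571
grasp_force: 26.4
t: 22.2
position: [0.5193, -0.0478, 0.1894]
ee_rot: [-2.129, -2.309, 0.0]
contact_force: [1.3, 0.4, 0.4]
gripper_width: 0.999
grasp_force: 0.0
[ 0.52042574 -0.04459483  0.19606135]
[315. 270.] 2207.0 fit [ 0.5626 -0.1181  0.081 ] 0.016
[317. 224.] 2574.5 fit [ 0.5595 -0.0735  0.0773] 0.018
[319. 173.] 2951.0 fit [ 0.5556 -0.0286  0.0689] 0.026
[321. 120.] 857.0 fit [0.5473 0.003  0.1906] 0.728
```

View pics/w4.png

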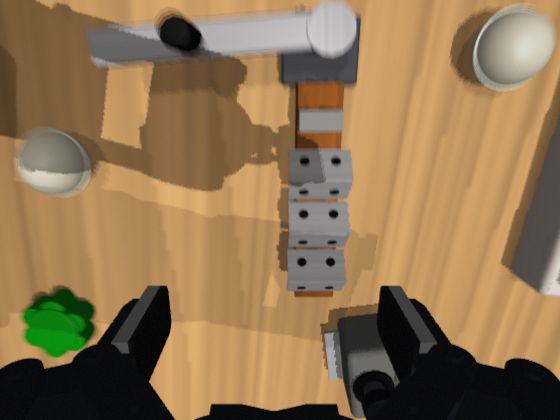

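Three angles are seated at (320,175), (319,224) and (315,270), and the clamp arm is open, with its knob at (180,33). Next is the stock block.

```bash
python3 -m pendant '{"dp":[[0,0.03,0.02],[0,0.07,0.03],[0,0.11,0.03],[0,0.15,0.03],[0,0.19,0.03],[0,0.23,0.03],[0,0.27,0.03],[0,0.3,0.03],[0,0.33,0.03],[-0.02,0.36,0.03]],"rotation":[[0,0,0.1],[0,0,0.22],[0,0,0.34],[0,0,0.46],[0,0,0.58],[0,0,0.7],[0,0,0.82],[0,0,0.94],[0,0,1.06],[0,0,1.18]],"jaw":[-1,-1,-1,-1,-1,-1,-1,-1,-1,-1]}'
python3 -m pendant '{"dp":[[0,0.02,0],[0,0.02,0],[0,0.02,0],[0,0.02,0],[0,0.02,0],[0,0.02,0],[0,0.02,0],[0,0.02,0],[0,0.02,0],[0,0.02,0]],"rotation":[[0,0,0.1],[0,0,0.2],[0,0,0.31],[0,0,0.31],[0,0,0.31],[0,0,0.31],[0,0,0.31],[0,0,0.31],[0,0,0.31],[0,0,0.31]],"jaw":[-1,-1,-1,-1,-1,-1,-1,-1,-1,-1]}'
python3 - <<'E'
from h import *
C,im=see("wrist","w5.png"); s=manip.observe(); print(s["position"],s["ee_rot"],s["joint_pos"])
for k,z in dict(V1_c=.0387,block=0).items():
  for d in manip.place_of("wrist",k)[:5]:
    if d["confidence"]>.3: print(k,np.round(d["at"],1),round(d["confidence"],2),np.round(at_z(C,d["at"],z)[:2],4))
E
```

```text
t: 23.08
position: [0.5018, 0.3131, 0.2177]
ee_rot: [0.475, 3.105, 0.0]
contact_force: [-0.0, -0.2, 0.5]
gripper_width: 0.997
grasp_force: 0.0
t: 23.92
position: [0.5008, 0.3316, 0.2181]
ee_rot: [-0.001, 3.142, 0.0]
contact_force: [0.6, 0.6, -0.6]
gripper_width: 1.0
grasp_force: 0.0
[0.50073063 0.33159286 0.21813731] [-9.97949877e-04  3.14155738e+00 -1.18351151e-05] [ 5.23946471e-01  4.23027097e-01  1.38534641e+00 -2.47779006e-05
  1.33319251e+00 -1.04747935e+00]
V1_c [265.7 162.6] 0.74 [0.4796 0.3249]
block [272.9 204.7] 0.94 [0.5308 0.3311]
```

View pics/w5.png

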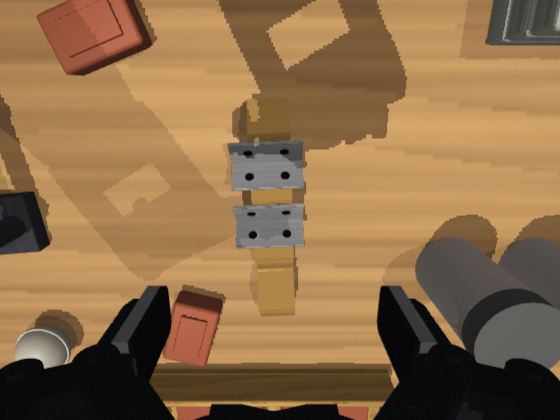

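```bash
python3 - <<'E'
from h import *
C=cam("wrist"); im=cv2.imread("pics/w5.png")
LONG=np.array([[a*.032,b*.0212,.0503] for a in(-1,1) for b in(-1,1)]+[[a*.032,0,.027] for a in(-1,1)])
for c,a,q in greyblobs(im,lo=60,sat=60,amin=1500,amax=5000):
    p=at_z(C,c,.05)
    if abs(p[0]-.52)>.1 or abs(p[1]-.33)>.04: continue
    x,f=hullfit(C,q,LONG,[p[0],p[1],1.57]); print(np.round(c),a,"fit",np.round(x,4),round(f,3))
h=cv2.cvtColor(im,cv2.COLOR_BGR2HSV)
for pt in((275,300),(270,115),(265,195),(270,257),(320,280)): print(pt,h[pt[1],pt[0]])
E
```

```text
[269. 225.] 2784.0 fit [0.5353 0.3273 1.615 ] 0.033
[266. 165.] 3283.5 fit [0.48   0.3255 1.6164] 0.029
(275, 300) [ 18 149 175]
(270, 115) [ 18 153 127]
(265, 195) [ 18 149 175]
(270, 257) [ 18 151 172]
(320, 280) [ 16 127 198]
```

```bash
python3 -m pendant '{"dp":[[-0.01,-0.003,-0.03],[-0.021,-0.006,-0.07],[-0.021,-0.006,-0.11],[-0.021,-0.006,-0.14],[-0.021,-0.006,-0.17],[-0.021,-0.006,-0.19],[-0.021,-0.006,-0.2],[-0.021,-0.006,-0.21],[-0.021,-0.006,-0.21],[-0.021,-0.006,-0.21]],"rotation":[[0,0,0.02],[0,0,0.045],[0,0,0.045],[0,0,0.045],[0,0,0.045],[0,0,0.045],[0,0,0.045],[0,0,0.045],[0,0,0.045],[0,0,0.045]],"jaw":[-1,-1,-1,-1,-1,-1,-1,-1,-1,-1]}' 25
python3 -m pendant '{"dp":[[0,0,0],[0,0,0],[0,0,0],[0,0,0],[0,0,0],[0,0,0],[0,0,0],[0,0,0],[0,0,0],[0,0,0]],"rotation":[[0,0,0],[0,0,0],[0,0,0],[0,0,0],[0,0,0],[0,0,0],[0,0,0],[0,0,0],[0,0,0],[0,0,0]],"jaw":[1,1,1,1,1,1,1,1,1,1]}' 25
```

```text
t: 24.9
position: [0.4801, 0.3259, 0.0088]
ee_rot: [-0.073, 3.14, 0.001]
contact_force: [0.1, -0.3, 0.2]
gripper_width: 0.998
grasp_force: 0.0
t: 25.73
position: [0.4803, 0.3261, 0.0094]
ee_rot: [-0.073, 3.139, 0.002]
contact_force: [-0.7, 1.1, 6.4]
gripper_width: 0.74
grasp_force: 26.5
```

```bash
python3 -m pendant '{"dp":[[0,0,0.01],[0,0,0.03],[0,0,0.06],[0,0,0.1],[0,0,0.14],[0.01,-0.03,0.15],[0.02,-0.07,0.15],[0.03,-0.11,0.15],[0.04,-0.15,0.15],[0.05,-0.18,0.15]],"rotation":[[0,0,0],[0,0,0],[0,0,0],[0,0,0],[0,0,-0.1],[0,0,-0.2],[0,0,-0.3],[0,0,-0.4],[0,0,-0.5],[0,0,-0.6]],"jaw":[1,1,1,1,1,1,1,1,1,1]}'
python3 -m pendant '{"dp":[[0.003,-0.02,0],[0.006,-0.045,0],[0.01,-0.07,0],[0.013,-0.095,0],[0.016,-0.12,0],[0.02,-0.145,0],[0.023,-0.17,0],[0.0275,-0.19,0],[0.0275,-0.1965,0],[0.0275,-0.1965,-0.02]],"rotation":[[0,0,-0.11],[0,0,-0.22],[0,0,-0.33],[0,0,-0.44],[0,0,-0.55],[0,0,-0.66],[0,0,-0.77],[0,0,-0.88],[0,0,-0.939],[0,0,-0.939]],"jaw":[1,1,1,1,1,1,1,1,1,1]}'
python3 - <<'E'
from h import *
s=manip.observe();M=R.from_rotvec(s["ee_rot"]).as_matrix();print(s["position"],np.arctan2(M[1,0],M[0,0])-np.pi/2,s["gripper_width"])
E
```

```text
t: 26.57
position: [0.5297, 0.1429, 0.1591]
ee_rot: [0.867, 3.019, -0.0]
contact_force: [-0.0, -0.5, -1.4]
gripper_width: 0.745
grasp_force: 27.9
t: 27.4
position: [0.5588, -0.0529, 0.1418]
ee_rot: [2.137, 2.296, 0.005]
contact_force: [0.6, 0.6, -0.8]
gripper_width: 0.741
grasp_force: 27.9
[ 0.55875086 -0.05290267  0.14184548] 0.07170739578308227 0.7411200261605794
```

```bash
python3 -m pendant '{"dp":[[0,0,-0.02],[0,0,-0.05],[0,0,-0.075],[0,0,-0.09],[0,0,-0.09],[0,0,-0.09],[0,0,-0.09],[0,0,-0.09],[0,0,-0.09],[0,0,-0.09]],"rotation":[[0,0,0],[0,0,0],[0,0,0],[0,0,0],[0,0,0],[0,0,0],[0,0,0],[0,0,0],[0,0,0],[0,0,0]],"jaw":[1,1,1,1,1,1,1,1,1,1]}'
python3 - <<'E'
from h import *
s=manip.observe();M=R.from_rotvec(s["ee_rot"]).as_matrix();print(s["position"],np.arctan2(M[1,0],M[0,0])-np.pi/2,s["gripper_width"])
E
```

```text
t: 28.23
position: [0.5576, -0.0509, 0.049]
ee_rot: [2.132, 2.306, 0.001]
contact_force: [-0.2, -0.2, -1.1]
gripper_width: 0.742
grasp_force: 28.0
[ 0.55755768 -0.05088558  0.04897601] 0.07802310241792054 0.7418603844146058
```

```bash
python3 -m pendant '{"dp":[[0,0,-0.01],[0,0,-0.018],[0,0,-0.024],[0,0,-0.028],[0,0,-0.031],[0,0,-0.033],[0,0,-0.035],[0,0,-0.036],[0,0,-0.036],[0,0,-0.036]],"rotation":[[0,0,0],[0,0,0],[0,0,0],[0,0,0],[0,0,0],[0,0,0],[0,0,0],[0,0,0],[0,0,0],[0,0,0]],"jaw":[1,1,1,1,1,1,1,1,1,1]}'
```

```text
t: 29.07
position: [0.5584, -0.052, 0.0139]
ee_rot: [2.131, 2.304, 0.002]
contact_force: [-3.5, -7.5, 14.4]
gripper_width: 0.744
grasp_force: 29.2
```

```bash
python3 -m pendant '{"dp":[[0,0,0],[0,0,0],[0,0,0],[0,0,0],[0,0,0],[0,0,0.02],[0,0,0.06],[-0.01,0.01,0.1],[-0.02,0.01,0.14],[-0.04,0.01,0.18]],"rotation":[[0,0,0],[0,0,0],[0,0,0],[0,0,0],[0,0,0],[0,0,0],[0,0,0],[0,0,0],[0,0,0],[0,0,0]],"jaw":[-1,-1,-1,-1,-1,-1,-1,-1,-1,-1]}'
python3 - <<'E'
from h import *
C,im=see("wrist"); print(manip.observe()["position"])
cv2.imwrite("pics/w6.png",cv2.resize(im[120:330,220:430],None,fx=2.6,fy=2.6))
E
```

```text
t: 29.9
position: [0.5187, -0.0404, 0.1911]
ee_rot: [2.132, 2.307, 0.001]
contact_force: [1.3, -0.4, 0.2]
gripper_width: 1.003
grasp_force: 0.0
[ 0.5183264  -0.04077778  0.19844894]
```

View pics/w6.png

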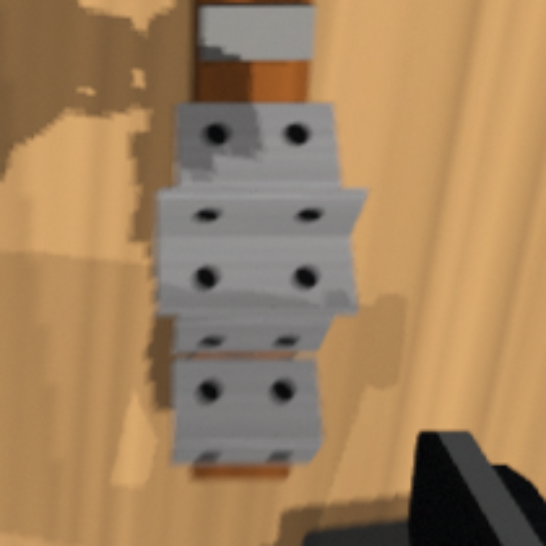

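The first long angle lies in the valley between the two nearest short angles (crop around (260,250)), square and down on both. Now the second.

```bash
python3 -m pendant '{"dp":[[0,0.03,0],[0,0.07,0],[0,0.11,0],[0,0.15,0],[0,0.19,0],[0,0.22,0],[0.01,0.25,0],[0.01,0.28,0],[0.017,0.31,0],[0.017,0.34,0]],"rotation":[[0,0,0.1],[0,0,0.22],[0,0,0.34],[0,0,0.46],[0,0,0.58],[0,0,0.7],[0,0,0.82],[0,0,0.94],[0,0,1.06],[0,0,1.18]],"jaw":[-1,-1,-1,-1,-1,-1,-1,-1,-1,-1]}'
python3 -m pendant '{"dp":[[0,0.028,0],[0,0.028,0],[0,0.028,0],[0,0.028,0],[0,0.028,-0.04],[0,0.028,-0.08],[0,0.028,-0.11],[0,0.028,-0.11],[0,0.028,-0.11],[0,0.028,-0.11]],"rotation":[[0,0,0.1],[0,0,0.2],[0,0,0.3],[0,0,0.358],[0,0,0.358],[0,0,0.358],[0,0,0.358],[0,0,0.358],[0,0,0.358],[0,0,0.358]],"jaw":[-1,-1,-1,-1,-1,-1,-1,-1,-1,-1]}'
python3 - <<'E'
from h import *
s=manip.observe();M=R.from_rotvec(s["ee_rot"]).as_matrix();print(s["position"],np.arctan2(M[1,0],M[0,0]),s["gripper_width"])
E
```

```text
t: 30.78
position: [0.536, 0.3007, 0.1888]
ee_rot: [-0.48, -3.105, 0.0]
contact_force: [0.6, 0.5, 0.9]
gripper_width: 1.003
grasp_force: 0.0
t: 31.62
position: [0.5366, 0.3277, 0.0814]
ee_rot: [-0.071, 3.138, 0.002]
contact_force: [0.4, 0.1, -0.1]
gripper_width: 0.998
grasp_force: 0.0
[0.53661441 0.32769429 0.0813679 ] -3.0963246716302164 0.9981748264849154
```

```bash
python3 -m pendant '{"dp":[[-0.001,0,-0.02],[-0.001,0,-0.04],[-0.001,0,-0.06],[-0.001,0,-0.072],[-0.001,0,-0.072],[-0.001,0,-0.072],[-0.001,0,-0.072],[-0.001,0,-0.072],[-0.001,0,-0.072],[-0.001,0,-0.072]],"rotation":[[0,0,0],[0,0,0],[0,0,0],[0,0,0],[0,0,0],[0,0,0],[0,0,0],[0,0,0],[0,0,0],[0,0,0]],"jaw":[-1,-1,-1,-1,-1,1,1,1,1,1]}' 25
python3 -m pendant '{"dp":[[0,0,0],[0,0,0],[0,0,0],[0,0,0],[0,0,0],[0,0,0],[0,0,0],[0,0,0],[0,0,0],[0,0,0]],"rotation":[[0,0,0],[0,0,0],[0,0,0],[0,0,0],[0,0,0],[0,0,0],[0,0,0],[0,0,0],[0,0,0],[0,0,0]],"jaw":[1,1,1,1,1,1,1,1,1,1]}' 25
```

```text
t: 32.45
position: [0.5357, 0.3276, 0.0091]
ee_rot: [-0.071, 3.138, 0.002]
contact_force: [-0.5, -0.9, 8.2]
gripper_width: 0.745
grasp_force: 26.7
t: 33.28
position: [0.5357, 0.3276, 0.0091]
ee_rot: [-0.071, 3.138, 0.002]
contact_force: [-0.6, -0.1, 7.5]
gripper_width: 0.74
grasp_force: 26.7
```

```bash
python3 -m pendant '{"dp":[[0,0,0.01],[0,0,0.03],[0,0,0.06],[0,0,0.1],[0,0,0.14],[0,-0.03,0.15],[0,-0.07,0.15],[0.01,-0.11,0.15],[0.01,-0.15,0.15],[0.01,-0.18,0.15]],"rotation":[[0,0,0],[0,0,0],[0,0,0],[0,0,0],[0,0,-0.1],[0,0,-0.2],[0,0,-0.3],[0,0,-0.4],[0,0,-0.5],[0,0,-0.6]],"jaw":[1,1,1,1,1,1,1,1,1,1]}'
python3 -m pendant '{"dp":[[0.003,-0.03,0],[0.006,-0.06,0],[0.01,-0.09,0],[0.013,-0.12,0],[0.015,-0.15,0],[0.015,-0.18,0],[0.015,-0.21,0],[0.015,-0.235,0],[0.0153,-0.243,0],[0.0153,-0.243,0]],"rotation":[[0,0,-0.11],[0,0,-0.22],[0,0,-0.33],[0,0,-0.44],[0,0,-0.55],[0,0,-0.66],[0,0,-0.77],[0,0,-0.88],[0,0,-0.938],[0,0,-0.938]],"jaw":[1,1,1,1,1,1,1,1,1,1]}'
python3 -m pendant '{"dp":[[0,0,-0.02],[0,0,-0.05],[0,0,-0.08],[0,0,-0.1],[0,0,-0.11],[0,0,-0.11],[0,0,-0.11],[0,0,-0.11],[0,0,-0.11],[0,0,-0.11]],"rotation":[[0,0,0],[0,0,0],[0,0,0],[0,0,0],[0,0,0],[0,0,0],[0,0,0],[0,0,0],[0,0,0],[0,0,0]],"jaw":[1,1,1,1,1,1,1,1,1,1]}'
python3 - <<'E'
from h import *
s=manip.observe();M=R.from_rotvec(s["ee_rot"]).as_matrix();print(s["position"],np.arctan2(M[1,0],M[0,0])-np.pi/2,s["gripper_width"])
E
```

```text
t: 34.12
position: [0.5446, 0.1445, 0.1582]
ee_rot: [0.869, 3.018, 0.0]
contact_force: [0.4, -0.5, -1.5]
gripper_width: 0.741
grasp_force: 28.0
t: 34.95
position: [0.5599, -0.0978, 0.158]
ee_rot: [2.139, 2.3, 0.0]
contact_force: [0.4, -0.6, -0.4]
gripper_width: 0.737
grasp_force: 28.0
t: 35.78
position: [0.5606, -0.0959, 0.0483]
ee_rot: [2.132, 2.305, 0.002]
contact_force: [0.1, -0.2, -1.6]
gripper_width: 0.74
grasp_force: 28.0
[ 0.56057558 -0.09593299  0.04834009] 0.07826811191702499 0.7398905487322638
```

```bash
python3 -m pendant '{"dp":[[0,0,-0.01],[0,0,-0.018],[0,0,-0.024],[0,0,-0.028],[0,0,-0.031],[0,0,-0.033],[0,0,-0.034],[0,0,-0.035],[0,0,-0.035],[0,0,-0.035]],"rotation":[[0,0,0],[0,0,0],[0,0,0],[0,0,0],[0,0,0],[0,0,0],[0,0,0],[0,0,0],[0,0,0],[0,0,0]],"jaw":[1,1,1,1,1,1,1,1,1,1]}'
python3 -m pendant '{"dp":[[0,0,0],[0,0,0],[0,0,0],[0,0,0],[0,0,0],[0,0,0.02],[0,0,0.06],[-0.01,0.02,0.1],[-0.02,0.04,0.14],[-0.04,0.055,0.18]],"rotation":[[0,0,0],[0,0,0],[0,0,0],[0,0,0],[0,0,0],[0,0,0],[0,0,0],[0,0,0],[0,0,0],[0,0,0]],"jaw":[-1,-1,-1,-1,-1,-1,-1,-1,-1,-1]}'
python3 - <<'E'
from h import *
C,im=see("wrist"); print(manip.observe()["position"])
cv2.imwrite("pics/w7.png",cv2.resize(im[0:330,60:430],None,fx=1.8,fy=1.8))
for k,z in dict(clamp_knob=.098,clamp_hinge=.098,V1_c=.0427).items():
  for d in manip.place_of("wrist",k)[:5]:
    if d["confidence"]>.3: print(k,np.round(d["at"],1),round(d["confidence"],2),np.round(at_z(C,d["at"],z)[:2],4))
Cs,_=see("side","side2.png")
E
```

```text
t: 36.62
position: [0.5606, -0.0964, 0.0133]
ee_rot: [2.132, 2.305, 0.001]
contact_force: [-3.6, -3.2, 9.9]
gripper_width: 0.743
grasp_force: 28.8
t: 37.45
position: [0.5252, -0.0445, 0.1821]
ee_rot: [2.133, 2.306, 0.0]
contact_force: [1.1, 0.4, 0.9]
gripper_width: 0.998
grasp_force: 0.0
[ 0.5250941  -0.0429792   0.18919326]
clamp_knob [168.4  43. ] 0.92 [0.4581 0.0592]
clamp_hinge [326.6  29. ] 0.91 [0.5464 0.0732]
V1_c [314.5 207.5] 0.73 [ 0.5593 -0.0488]
```

View pics/w7.png

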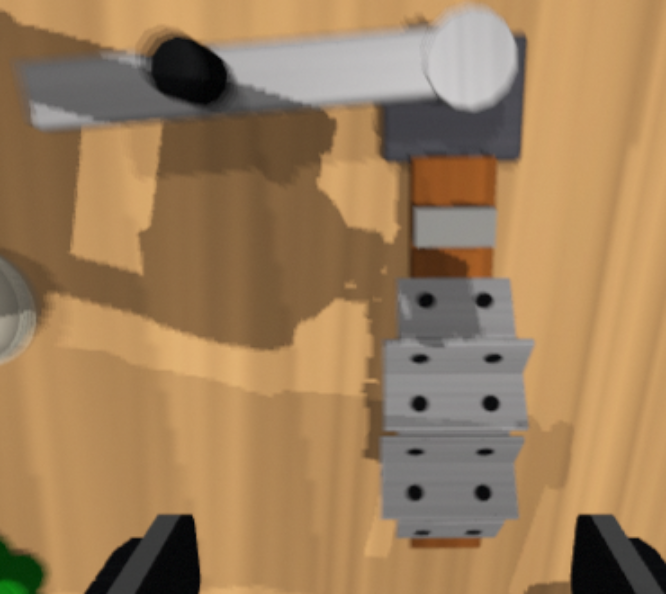

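Both long angles are nested in the valleys (crop (455,385) and (450,480)). The arm is open with its knob at (187,70). Next I close the clamp.

```bash
python3 -m pendant '{"dp":[[-0.02,0.03,0.01],[-0.04,0.06,0.01],[-0.055,0.09,0.01],[-0.066,0.109,0],[-0.066,0.109,-0.03],[-0.066,0.109,-0.06],[-0.066,0.109,-0.09],[-0.066,0.109,-0.103],[-0.066,0.109,-0.103],[-0.066,0.109,-0.103]],"rotation":[[0,0,0],[0,0,0],[0,0,0],[0,0,0],[0,0,0],[0,0,0],[0,0,0],[0,0,0],[0,0,0],[0,0,0]],"jaw":[-1,-1,-1,-1,-1,-1,-1,-1,-1,-1]}' 20
python3 -m pendant '{"dp":[[0,0,0],[0,0,0],[0,0,0],[0,0,0],[0,0,0],[0,0,0],[0,0,0],[0,0,0],[0,0,0],[0,0,0]],"rotation":[[0,0,0],[0,0,0],[0,0,0],[0,0,0],[0,0,0],[0,0,0],[0,0,0],[0,0,0],[0,0,0],[0,0,0]],"jaw":[1,1,1,1,1,1,1,1,1,1]}' 20
```

```text
t: 38.53
position: [0.459, 0.0633, 0.0764]
ee_rot: [-2.132, -2.304, 0.003]
contact_force: [0.8, -1.0, 1.0]
gripper_width: 1.0
grasp_force: 0.0
t: 39.37
position: [0.4572, 0.0634, 0.0774]
ee_rot: [-2.13, -2.304, 0.006]
contact_force: [-19.5, -2.5, 14.1]
gripper_width: 0.203
grasp_force: 20.8
```

```bash
python3 -m pendant '{"dp":[[-0.002,0,0.004],[-0.002,0,0.008],[0,-0.012,0.008],[0.005,-0.025,0.008],[0.011,-0.037,0.008],[0.02,-0.048,0.008],[0.03,-0.058,0.008],[0.041,-0.066,0.008],[0.053,-0.072,0.008],[0.067,-0.077,0.008]],"rotation":[[0,0,0],[0,0,0],[0,0,0],[0,0,0],[0,0,0],[0,0,0],[0,0,0],[0,0,0],[0,0,0],[0,0,0]],"jaw":[1,1,1,1,1,1,1,1,1,1]}'
python3 -m pendant '{"dp":[[0.007,-0.001,0],[0.014,-0.002,0],[0.021,-0.002,0],[0.027,-0.002,0],[0.029,-0.002,0],[0.03,-0.002,0],[0.03,-0.002,0],[0.03,-0.002,0],[0.03,-0.002,0],[0.03,-0.002,0]],"rotation":[[0,0,0],[0,0,0],[0,0,0],[0,0,0],[0,0,0],[0,0,0],[0,0,0],[0,0,0],[0,0,0],[0,0,0]],"jaw":[1,1,1,1,1,1,1,1,1,1]}'
```

```text
t: 40.2
position: [0.5253, -0.0152, 0.0849]
ee_rot: [-2.132, -2.305, 0.006]
contact_force: [-8.6, -9.6, -1.5]
gripper_width: 0.2
grasp_force: 22.9
t: 41.03
position: [0.5543, -0.0162, 0.0849]
ee_rot: [-2.131, -2.304, 0.007]
contact_force: [-17.6, -6.5, 5.6]
gripper_width: 0.203
grasp_force: 23.8
```

```bash
python3 -m pendant '{"dp":[[0,0,0],[0,0,0],[0,0,0],[0,0,0],[0,0,0],[0,0,0.04],[0,0,0.08],[0,0,0.12],[0,-0.02,0.15],[0.02,-0.05,0.16]],"rotation":[[0,0,0],[0,0,0],[0,0,0],[0,0,0],[0,0,0],[0,0,0],[0,0,0],[0,0,0],[0,0,0],[0,0,0]],"jaw":[-1,-1,-1,-1,-1,-1,-1,-1,-1,-1]}'
python3 -m pendant '{"dp":[[0.01,-0.03,0],[0.03,-0.06,0],[0.045,-0.1,0],[0.045,-0.13,0],[0.045,-0.13,0],[0.045,-0.13,0],[0.045,-0.13,0],[0.045,-0.13,0],[0.045,-0.13,0],[0.045,-0.13,0]],"rotation":[[0,0,0],[0,0,0],[0,0,0],[0,0,0],[0,0,0],[0,0,0],[0,0,0],[0,0,0],[0,0,0],[0,0,0]],"jaw":[1,1,1,1,1,1,1,1,1,1]}'
python3 - <<'E'
from h import *
C,im=see("wrist","w8.png"); print(manip.observe()["position"])
for n in("wrist","scene","side"):
  if n!="wrist": C,_=see(n,n+"3.png")
  for k,z in dict(trigger_top=.09,clamp_knob=.098).items():
   for d in manip.place_of(n,k)[:4]:
    if d["confidence"]>.3: print(n,k,np.round(d["at"],1),round(d["confidence"],2),np.round(at_z(C,d["at"],z)[:2],4))
E
```

```text
t: 41.87
position: [0.5765, -0.0643, 0.2518]
ee_rot: [2.125, 2.305, 0.007]
contact_force: [2.2, -0.7, 0.8]
gripper_width: 1.001
grasp_force: 0.0
t: 42.7
position: [0.6215, -0.1945, 0.2458]
ee_rot: [2.132, 2.307, 0.0]
contact_force: [0.0, -0.5, -0.3]
gripper_width: -0.0
grasp_force: 0.0
[ 0.6214832  -0.19464774  0.24574999]
wrist trigger_top [309.5 235.9] 0.73 [ 0.6565 -0.2304]
scene trigger_top [191.7 240.5] 0.66 [ 0.6631 -0.2316]
scene clamp_knob [285.9 230.7] 0.79 [ 0.55   -0.0138]
side trigger_top [326.1 189.6] 0.49 [ 0.6542 -0.015 ]
side trigger_top [355.6 256.4] 0.47 [ 0.6588 -0.2337]
side trigger_top [287.2 210.5] 0.35 [ 0.5451 -0.0703]
side clamp_knob [286.4 193.5] 0.91 [ 0.5533 -0.0199]
```

View pics/w8.png

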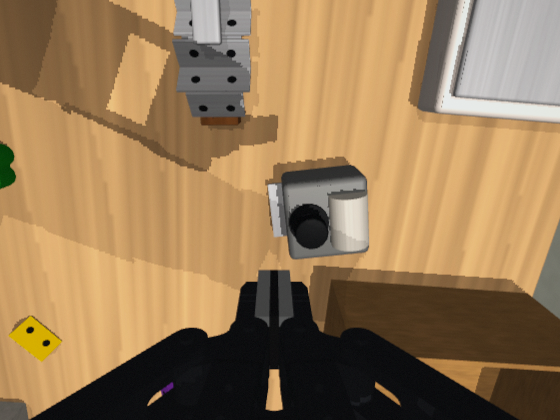

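The dispenser has moved since the start; its trigger is now at about (312,232), which is world (0.657,-0.229). The clamp is closed over the row.

```bash
python3 -m pendant '{"dp":[[0.017,-0.017,0],[0.034,-0.034,0],[0.034,-0.034,-0.04],[0.034,-0.034,-0.08],[0.034,-0.034,-0.11],[0.034,-0.034,-0.135],[0.034,-0.034,-0.146],[0.034,-0.034,-0.146],[0.034,-0.034,-0.146],[0.034,-0.034,-0.146]],"rotation":[[0,0,0],[0,0,0],[0,0,0],[0,0,0],[0,0,0],[0,0,0],[0,0,0],[0,0,0],[0,0,0],[0,0,0]],"jaw":[1,1,1,1,1,1,1,1,1,1]}'
python3 - <<'E'
from h import *
print(manip.observe()["position"],manip.observe()["contact_force"])
for n in("scene","side"):
  C,im=see(n)
  if n=="side": cv2.imwrite("pics/side4.png",cv2.resize(im[150:330,250:450],None,fx=3,fy=3))
E
```

```text
t: 43.98
position: [0.6563, -0.2298, 0.1018]
ee_rot: [2.131, 2.304, 0.002]
contact_force: [0.5, 0.4, 0.8]
gripper_width: -0.001
grasp_force: 0.0
[ 0.65625833 -0.22978956  0.10184749] [0.51874581 0.39112347 0.84042719]
```

View pics/side4.png

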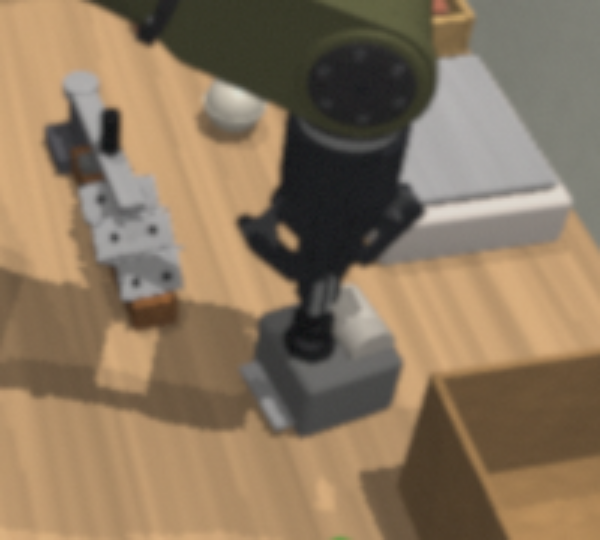

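The closed fingertips stand right above the black trigger (312,325 in the crop), clear of the roll.

```bash
python3 -m pendant '{"dp":[[0,0,-0.003],[0,0,-0.006],[0,0,-0.008],[0,0,-0.01],[0,0,-0.011],[0,0,-0.012],[0,0,-0.013],[0,0,-0.013],[0,0,-0.013],[0,0,-0.013]],"rotation":[[0,0,0],[0,0,0],[0,0,0],[0,0,0],[0,0,0],[0,0,0],[0,0,0],[0,0,0],[0,0,0],[0,0,0]],"jaw":[1,1,1,1,1,1,1,1,1,1]}'
```

```text
t: 44.92
position: [0.6554, -0.2294, 0.0866]
ee_rot: [2.133, 2.306, 0.0]
contact_force: [-1.1, 1.4, 1.4]
gripper_width: -0.0
grasp_force: 0.9
```

```bash
python3 -m pendant '{"dp":[[0,0,-0.001],[0,0,-0.002],[0,0,-0.003],[0,0,-0.003],[0,0,-0.003],[0,0,-0.003],[0,0,-0.003],[0,0,-0.003],[0,0,-0.003],[0,0,-0.003]],"rotation":[[0,0,0],[0,0,0],[0,0,0],[0,0,0],[0,0,0],[0,0,0],[0,0,0],[0,0,0],[0,0,0],[0,0,0]],"jaw":[1,1,1,1,1,1,1,1,1,1]}'
```

```text
t: 45.75
position: [0.6555, -0.2295, 0.0841]
ee_rot: [2.133, 2.306, 0.0]
contact_force: [-2.8, 0.8, 6.2]
gripper_width: -0.002
grasp_force: 3.3
```

```bash
python3 -m pendant '{"dp":[[0,0,0],[0,0,0],[0,0,0],[0,0,0],[0,0,0],[0,0,0],[0,0,0],[0,0,0],[0,0,0],[0,0,0]],"rotation":[[0,0,0],[0,0,0],[0,0,0],[0,0,0],[0,0,0],[0,0,0],[0,0,0],[0,0,0],[0,0,0],[0,0,0]],"jaw":[1,1,1,1,1,1,1,1,1,1]}'
python3 -m pendant '{"dp":[[0,0,-0.002],[0,0,-0.004],[0,0,-0.005],[0,0,-0.006],[0,0,-0.007],[0,0,-0.007],[0,0,-0.007],[0,0,-0.007],[0,0,-0.007],[0,0,-0.007]],"rotation":[[0,0,0],[0,0,0],[0,0,0],[0,0,0],[0,0,0],[0,0,0],[0,0,0],[0,0,0],[0,0,0],[0,0,0]],"jaw":[1,1,1,1,1,1,1,1,1,1]}'
```

```text
t: 46.58
position: [0.6555, -0.2295, 0.0841]
ee_rot: [2.133, 2.306, 0.0]
contact_force: [-3.3, 0.8, 6.0]
gripper_width: 0.001
grasp_force: 3.3
t: 47.42
position: [0.6556, -0.2295, 0.0779]
ee_rot: [2.132, 2.306, 0.001]
contact_force: [-6.9, 2.9, 12.9]
gripper_width: -0.002
grasp_force: 6.5
```

```bash
python3 -m pendant '{"dp":[[0,0,-0.001],[0,0,-0.001],[0,0,-0.001],[0,0,-0.001],[0,0,0.01],[0,0,0.03],[0,0,0.07],[0,0,0.11],[0,0.02,0.15],[-0.02,0.04,0.18]],"rotation":[[0,0,0],[0,0,0],[0,0,0],[0,0,0],[0,0,0],[0,0,0],[0,0,0],[0,0,0],[0,0,0],[0,0,0]],"jaw":[1,1,1,1,1,1,1,1,1,1]}'
python3 -m pendant '{"dp":[[-0.02,0.03,0.02],[-0.04,0.06,0.04],[-0.06,0.09,0.05],[-0.08,0.12,0.05],[-0.08,0.12,0.05],[-0.08,0.12,0.05],[-0.08,0.12,0.05],[-0.08,0.12,0.05],[-0.08,0.12,0.05],[-0.08,0.12,0.05]],"rotation":[[0,0,0],[0,0,0],[0,0,0],[0,0,0],[0,0,0],[0,0,0],[0,0,0],[0,0,0],[0,0,0],[0,0,0]],"jaw":[1,1,1,1,1,1,1,1,1,1]}'
python3 - <<'E'
from h import *
C,im=see("wrist","w9.png"); print(manip.observe()["position"])
E
```

```text
t: 48.25
position: [0.6375, -0.1907, 0.2568]
ee_rot: [2.133, 2.304, 0.001]
contact_force: [0.2, 0.9, 0.6]
gripper_width: -0.001
grasp_force: 0.0
t: 49.08
position: [0.5567, -0.0712, 0.3042]
ee_rot: [-2.134, -2.305, 0.001]
contact_force: [-0.2, 0.1, 0.5]
gripper_width: -0.004
grasp_force: 0.0
[ 0.55663065 -0.07110249  0.30427779]
```

View pics/w9.png

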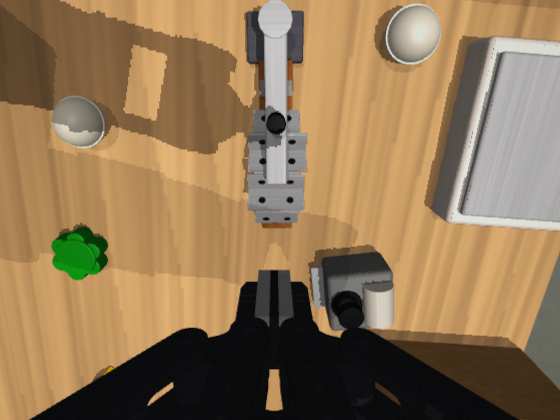

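The clamp is closed over the nested bundle (275,150), the trigger is up at (348,305), and the robot is clear. I am handing the job in.

```bash
python3 -c "
from bench import manip
print(manip.finish_job())"
```

```text
the job is handed in; nothing more can be done
None
```

I handed the job in at about 49 s: all three short angles straddle ribs 1–3, both long angles are nested between them, and the clamp is closed over the bundle. I held the trigger at its halfway stop for over a second, pressed it fully down and let it come up. I never touched the soap bar or the bath bomb. `finish_job` returned no verdict.

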